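# Back off the sharpener's left-hand nut and take out its clamping plate

## Robot

A 6-joint arm with a two-finger parallel gripper is mounted at the origin on a cart in front of the work surface, level with it; the furniture and walls round the work are solid. World frame = base frame: x ahead of the robot, y to its left, z up, the work surface at z = 0. Lengths are in m, angles in rad, forces in N, time in s.
With the tool pointing down it reaches from about 0.325 to 0.875 m from the base axis. Payload 4.4 kg.
Tool frame: the origin (TCP) lies on the centre line of the jaws, within the pads' length; the fingertips stand 11 mm ahead of it and the grasp point (between the pads) lies 8 mm behind it; z points along the fingers, y is the line along which they close (so a half turn about z gives the same grasp; the last joint's range is limited). The gripper opens to 85 mm and grips with 20 to 120 N. Pads are 22 mm wide; open, the fingers measure 114 mm over their backs; the gripper's body (76 mm by 85 mm) begins 54 mm behind the grasp point. The pads swing forward as they close: fully open they stand 13 mm farther back than shut.
Start: joints at [1.042, 0.207, 1.542, -0, 1.393, -0.15], TCP at [0.212, 0.534, 0.242] pointing down, gripper open.
Joint ranges: [-2.73, 2.73], [-0.86, 2.22], [0.23, 2.46], [-1.11, 4.25], [0.08, 2.63], [-2.82, 2.82]. Speed limits (rad/s): [2.79, 2.79, 3.14, 3.14, 3.14, 3.14].

## Interface

Orientations are given as a 3x3 rotation matrix whose columns are the frame's x, y, z axes.
In Python, from bench import read_state, camera, hand_in gives the robot as it stands.
- The arm moves only by the tool jog_arm, never from a script. Its argument "commands" is a list of rows, each a list of 2 entries, a list of its own where there are three numbers: the shift along the tool's x, y, z scaled (see below), then the turn about the tool's z scaled (see below). In form: [[[x, y, z], turn], ...]. A call has 1 to 20 rows; each row is the pose to reach, as a shift and turn from the pose commanded when the call began, along the tool's axes at that moment; what a row does not reach only later rows make up. The controller multiplies each number of a shift by 0.5 m and each number of a turn by 30 degrees. A row lasts 1/8 s, in which the tool goes at most 62.5 mm and 10.7 degrees, less where a joint would pass 70% of its speed; a pose out of reach is approached as far as the arm can. A call with a number of a shift or a turn outside -1 to 1 is refused whole. A call with a gripper value outside its range is refused whole. "grip" is the finger opening in mm, from 0 to 85.4, set as the call begins (left out, the last holds). The fingers move at their own pace and stop on an object; "newtons" is the grip in N (left out, the last holds). Time passes only in rows, so rows that repeat a pose let the fingers close. It gives the time, the measured TCP pose, the force, the opening and the grip force at its end, in the units of the state.
- read_state(): the state, without advancing time (a new reading comes with each control period).
- camera(name): name is "side" or "top" or "wrist"; returns a dict with "frame" (384x512x3 uint8, red, green, blue), "z_map" (384x512 float32, m along the optical axis (not along the pixel's ray), 0 where there is no reading), "fovy" (degrees; the focal length in pixels is half the picture's height over the tangent of half this angle, whatever the lens; pixels are square), "cx", "cy" (the principal point, pixels), "view" (4x4, takes a point from world to camera coordinates); the wrist camera has in their place "mount" (4x4, takes a point from camera to tool coordinates, whose origin is the TCP and whose axes are the flange's). Camera axes: x right, y up, looking along -z (the intrinsics and any distortion apply to the point x, -y, -z); pixel columns grow to the right and rows downward; lengths in m; the calibration is good to about 2 mm. A picture is of the moment at which its call begins: read the wrist's pose just before it.
- hand_in(): hands the job in; it is judged then, once.
The state is a dict: "time": time; "joints": joint angles; "joint_velocities": joint speeds; "tau": joint torques, N m; "eef_pos": TCP position; "eef_rot": TCP orientation; "contact_force": force on the tool from outside, world axes, zero at the start; "ft_torque": the same for the moment, N m; "finger_gap": finger opening in m; "finger_force": force on a finger pad.
Only numpy, scipy, OpenCV 4.12 (cv2) and the standard library are available. Lean on these libraries where they do the work, as an engineer would, in place of code of your own. Each camera call takes 0.05 s, during which the arm holds its last target. There are 200 camera calls.

## Task

The knife sharpener's stone is to be changed: undo the orange wing nut, which has a left-hand thread (so it loosens clockwise, seen from above), until you feel it come up against its stop. Then draw the slotted steel clamping plate out sideways from under the nut by its blue tab, and lay it gently, flat and tab up, on the middle of the round wooden board. The sharpener only stands on its rubber feet: don't drag or twist it round on the worktop, don't wrench the plate, and leave the other things alone.

Things in the scene. Friction and masses are not known exactly. Their poses are not given: they have to be found in the camera images.
- sharpener: Knife sharpener standing loose on rubber feet, 2.1 to 2.7 kg (slides or twists at roughly 14 N or 1.1 N m): round grey housing 196 mm across, flat white stone wheel (172 mm across, top face 80 mm up, does not turn), black knife guide 30x70 mm, 82 mm high, at its frame's +x side, centre 104 mm out. Origin: underside centre, on the nut's upright axis. z up.
- stone_rim (a point): Point on the edge of the stone's top face, 85 mm from the axis in the sharpener's +y direction, 80 mm up; fixed to the sharpener.
- nut_top (a point): Top centre of the orange wing nut, on the axis; turns and rises with it. x runs along the grip bar (54 mm long, 12 mm thick, upper 28 mm free to grip; bar top = this point), z up. Under the bar a round flange 40 mm across. 121.3 mm above the worktop when tight, 127.5 mm at the loose stop. Clockwise from above (negative about z) loosens and lifts it 2.4 mm/rad; it stays where left.
- nut_flange (a point): Centre of the nut's flange underside, 36 mm below nut_top. Turning takes 0.3 N m (less once held still; grip the bar firmly, 60 N or more with narrow pads). Both ends of travel are hard stops; the nut stays captive. At the start 1.5 to 2.6 rad of loosening remain, and the bar's direction does not tell how much: feel for the stop, where torque climbs well over 0.3 N m, and end there, below about 1 N m.
- keeper: Slotted steel clamping plate on the stone under the nut's flange: 132 mm long (its x -98 to +34 mm), 44 wide, 5 thick, 90 g. Origin: underside, where the nut's axis passes its slot. Slot 13 mm wide from x = -8 mm, open at the +x end, round the 10 mm spindle. On the prongs at x = 24 to 30 mm, lips stand 4 mm up behind the flange, so it slides out (to its -x) only with the nut at its loose stop. z up.
- tab_top (a point): Centre of the top of the plate's blue upright finger tab (28 mm along the plate's x, 10 mm thick in y, 29.5 mm high above the plate), 83 mm from the plate's origin along -x, 34.5 mm above its underside; axes as the plate's. With the nut at its stop the lips have about 2 mm of room: draw the plate out level. After 60 mm of travel it is clear of the nut.
- keeper_mid (a point): Middle of the plate's underside, 35 mm along -x from the plate's origin; axes as the plate's.
- board: Round wooden board, 298 mm across, 16 mm thick, fixed on the worktop right of the sharpener. Origin: centre of its underside.
- spice_tin: Round orange spice tin with black lid, 69 mm across, 69 mm high, loose bystander. Origin: underside centre.
- food_tin: Green food tin, 57 mm across, 72 mm high, loose bystander. Origin: underside centre.
- snack_bar: Brown wrapped snack bar, 45x118x15 mm, loose bystander. Origin: underside centre.
- loose_lemon: Lemon lying on the worktop, 76x56x55 mm, loose bystander. Origin: underside centre.

How it is judged:
On the way, in this order (a step that is already met when the one before it is completed fails the run):
1. the wing nut is backed off up to its stop (raised at least 5.8 of its 6.2 mm) with the plate still in place under it (z of nut_top in the frame of sharpener above 0.1271 m and horizontal distance between keeper and sharpener below 0.012 m), for 0.2 s.
2. the plate is drawn out level from under the nut (horizontal distance between keeper and sharpener above 0.05 m and angle between keeper's own z axis and vertical below 0.3 rad), for 0.05 s.
At the end, for the whole second after the job is handed in: The nut is still backed off (raised at least 5.3 mm above tight), the plate lies flat (within 0.06 rad), tab up and at rest on the board, its middle within 70 mm of the board's centre; the sharpener stands upright (z of nut_top in the frame of sharpener above 0.1266 m and horizontal distance between keeper_mid and board below 0.07 m and angle between keeper's own z axis and vertical below 0.06 rad and height (world z) of keeper_mid below 0.021 m and linear speed of keeper below 0.02 m/s and angle between sharpener's own z axis and vertical below 0.05 rad); the robot touches nothing.
It fails at once if the sharpener is dragged more than 12 mm or twisted round (a point on its stone's edge moves more than 12 mm) (distance of any of sharpener, stone_rim from where it was at the start of the episode above 0.012 m).
It fails at once if the plate is wrenched or pressed against the sharpener or its nut with more than 60 N (contact force between keeper and sharpener above 60 N).
It fails at once if the plate is dropped: falling free of the fingers at over 0.3 m/s, its middle still more than 19 mm above the board (horizontal distance between keeper and sharpener above 0.1 m and height (world z) of keeper_mid above 0.035 m and linear speed of keeper above 0.3 m/s and contact force between the fingers and keeper below 0.05 N).
It fails at once if the orange spice tin, the green food tin, the snack bar or the loose lemon is moved more than 30 mm (distance of any of spice_tin, food_tin, snack_bar, loose_lemon from where it was at the start of the episode above 0.03 m).
It also fails if it takes over 70 s, if anything falls off the work surface, if the arm or the gripper's body presses on something with over 40 N, if the wrist force passes 120 N, or if a joint passes its speed limit or range.

## Working session

There is one attempt and no reset: what is moved stays moved. The work goes in short steps, Python scripts to look and compute and a tool call to move; the robot and the scene stay as the last step left them, time stands still between calls to the robot, and variables do not carry over. Pictures are saved under pics/ and viewed, at most 10 in all, crops included, and the job is handed in when it is done.

Besides the shell and the picture viewer there is one more tool, called after "Request:" as a command line: name --argument value ..., lists and objects as JSON in quotes. jog_arm: Moves the arm, as the interface text tells. Its arguments: {"type":"object","properties":{"commands":{"type":"array","items":{"type":"array"}},"grip":{"type":"number"},"newtons":{"type":"number"}},"required":["commands"]}

```bash
mkdir -p pics; cat > h.py <<'E'
import numpy as np, cv2
from bench import read_state, camera, hand_in
def get(n):
    s=read_state(); c=camera(n)
    if n=="wrist":
        T=np.eye(4);T[:3,:3]=s["eef_rot"];T[:3,3]=s["eef_pos"]
        c["c2w"]=T@np.array(c["mount"])
    else: c["c2w"]=np.linalg.inv(np.array(c["view"]))
    c["f"]=192/np.tan(np.radians(c["fovy"])/2)
    return c
def cloud(c):
    v,u=np.mgrid[:384,:512]; z=c["z_map"]
    P=np.stack([(u-c["cx"])/c["f"]*z,-(v-c["cy"])/c["f"]*z,-z],-1)
    return P@c["c2w"][:3,:3].T+c["c2w"][:3,3]
def save(c,n): cv2.imwrite("pics/"+n,c["frame"][:,:,::-1])
E
python3 - <<'E'
from h import *
s=read_state(); print({k:np.round(v,3).tolist() for k,v in s.items()})
ims=[]
for n in("side","top","wrist"):
    c=get(n); np.savez(n+".npz",**{k:c[k] for k in("frame","z_map","c2w","f","cx","cy")})
    print(n,{k:c[k] for k in c if k not in("frame","z_map","c2w")},c["c2w"].round(3).tolist()); ims.append(c["frame"])
save({"frame":cv2.resize(np.vstack([np.hstack(ims[:2]),np.hstack([ims[2],ims[2]*0])]),(800,600))},"a.png")
E
```

```text
{'time': 0.0, 'joints': [1.042, 0.207, 1.543, 0.0, 1.394, -0.15], 'joint_velocities': [0.0, -0.0, -0.001, 0.001, 0.001, 0.002], 'tau': [-0.001, -38.303, -29.159, -0.0, 0.01, 0.0], 'eef_pos': [0.212, 0.534, 0.241], 'eef_rot': [[-0.929, 0.369, -0.001], [0.369, 0.929, -0.002], [0.0, -0.002, -1.0]], 'contact_force': [0.159, -0.829, -0.547], 'ft_torque': [-0.041, -0.014, -0.04], 'finger_force': 0.0, 'finger_gap': 0.085}
side {'fovy': 42.21871103564536, 'cx': 252.2628148386564, 'cy': 199.89997213809383, 'view': array([[ 0.32965359, -0.94402082,  0.01237769, -0.06521123],
       [ 0.45304614,  0.16967964,  0.87519027, -0.3274363 ],
       [-0.82829808, -0.28290195,  0.48362049, -1.54459471],
       [ 0.        ,  0.        ,  0.        ,  1.        ]]), 'f': np.float64(497.3378252161211)} [[0.33, 0.453, -0.828, -1.11], [-0.944, 0.17, -0.283, -0.443], [0.012, 0.875, 0.484, 1.034], [0.0, 0.0, 0.0, 1.0]]
top {'fovy': 52.96998237089509, 'cx': 258.1554035958472, 'cy': 198.28722190252586, 'view': array([[ 1.65237558e-02, -9.99863033e-01, -9.38940926e-04,
         8.70853390e-02],
       [ 9.92712
[... 279 characters left out ...]
017, 0.993, -0.119, 0.333], [-1.0, 0.016, -0.003, 0.091], [-0.001, 0.119, 0.993, 1.287], [0.0, 0.0, 0.0, 1.0]]
wrist {'fovy': 63.603457895151394, 'cx': 257.7122037546071, 'cy': 193.78088189298683, 'mount': array([[ 2.26466411e-05,  9.63157197e-01,  2.68939050e-01,
         6.79957170e-02],
       [ 9.99998815e-01, -4.35767152e-04,  1.47641502e-03,
        -2.04748991e-04],
       [ 1.53921456e-03,  2.68938698e-01, -9.63156066e-01,
        -1.31325816e-01],
       [ 0.00000000e+00,  0.00000000e+00,  0.00000000e+00,
         1.00000000e+00]]), 'f': np.float64(309.6434353901487)} [[0.369, -0.896, -0.248, 0.149], [0.929, 0.354, 0.102, 0.559], [-0.004, -0.269, 0.963, 0.373], [0.0, 0.0, 0.0, 1.0]]
```

View pics/a.png

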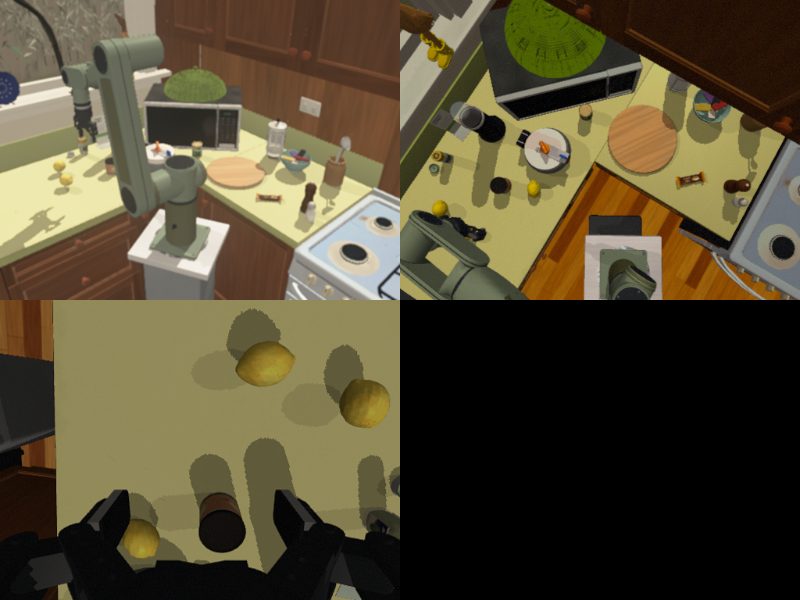

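The top view shows the sharpener at about (186,192) in full-resolution pixels, with the orange nut on it and the blue tab to its right. The board is at about (311,178), the spice tin at (128,237), the lemon at (171,241) and the food tin at (238,143). Next I'll measure these with colour and depth.

```bash
python3 - <<'E'
from h import *
d=dict(np.load("top.npz")); P=cloud(d); hsv=cv2.cvtColor(d["frame"],cv2.COLOR_RGB2HSV).astype(int)
for (u,v) in [(186,192),(311,178),(128,237),(171,241),(238,143),(371,230)]: print(u,v,hsv[v,u],P[v,u].round(3))
H,S,V=hsv[...,0],hsv[...,1],hsv[...,2]
X=P[...,0];Y=P[...,1];Z=P[...,2]
roi=np.zeros(H.shape,bool);roi[160:230,145:225]=1
def st(n,m):
    q=P[m]; 
    if len(q): print(n,len(q),np.median(q,0).round(4),q.min(0).round(3),q.max(0).round(3))
st("white",roi&(S<60)&(V>120)&(Z>.06))
for n,m in(("orange",roi&(H<18)&(S>130)&(V>100)),("blue",roi&(H>100)&(H<130)&(S>110))):
    st(n,m); q=P[m][:,:2]; q=q[np.abs(q-np.median(q,0)).max(1)<.05]; w,e=np.linalg.eigh(np.cov(q.T)); print(q.mean(0),np.sqrt(w),e[:,1])
a=roi&(Z>.04)&(Z<.2); st("above",a)
b=(Z>.010)&(Z<.025);b[:,:262]=0;b[:,350:]=0;b[:110]=0;b[230:]=0
st("board",b); q=P[b]; (c,r)=cv2.minEnclosingCircle(q[:,:2].astype(np.float32)); print(c,r)
save({"frame":cv2.resize(d["frame"][100:260,100:310],None,fx=3.75,fy=3.75,interpolation=cv2.INTER_CUBIC)},"b.png")
E
```

```text
186 192 [ 15 255 198] [0.487 0.314 0.13 ]
311 178 [ 15 157 185] [ 0.557 -0.08   0.016]
128 237 [20 32 24] [0.35  0.503 0.066]
171 241 [ 25 255 190] [0.339 0.37  0.055]
238 143 [ 19 135 176] [0.659 0.163 0.066]
371 230 [ 12 194  71] [ 0.386 -0.278  0.016]
white 2035 [0.4995 0.3234 0.0809] [0.333 0.091 0.063] [0.585 0.438 1.287]
orange 135 [0.4984 0.3214 0.1027] [0.456 0.229 0.027] [0.522 0.345 0.13 ]
[0.49969779 0.32323985] [0.00932725 0.01235234] [-0.81811766 -0.57505086]
blue 32 [0.4686 0.2515 0.1129] [0.459 0.236 0.079] [0.561 0.428 0.117]
[0.46629293 0.24812768] [0.00255225 0.00848046] [0.40263927 0.91535874]
above 2845 [0.5002 0.3225 0.0808] [0.407 0.227 0.04 ] [0.592 0.442 0.13 ]
board 5920 [ 0.5577 -0.0743  0.0169] [ 0.413 -0.209  0.01 ] [0.78  0.086 0.025]
(0.6148104667663574, -0.08290407806634903) 0.20338456332683563
```

View pics/b.png

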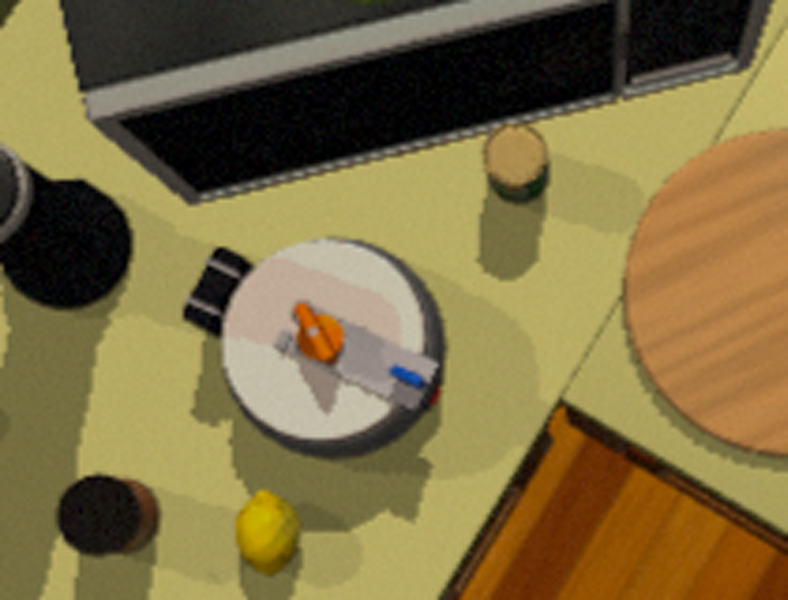

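The crop shows the sharpener with the nut bar running diagonally, at a world angle of about 37°. The blue tab, at (407,376) in the crop, points toward the robot and right, and the guide is on the opposite side. I'm moving above the nut for a closer look, turning towards the bar's direction on the way.

Request:
jog_arm --commands '[[[-0.1,-0.03,0],-0.2],[[-0.2,-0.055,0],-0.4],[[-0.3,-0.08,0],-0.6],[[-0.4,-0.105,0],-0.8],[[-0.5,-0.132,0],-1],[[-0.6,-0.16,0],-1],[[-0.686,-0.182,0],-1],[[-0.686,-0.182,0],-1],[[-0.686,-0.182,0],-1],[[-0.686,-0.182,0],-1]]' --grip 85

```text
time: 1.4
eef_pos: [0.4962, 0.3242, 0.2421]
eef_rot: [[-0.989, -0.147, -0.001], [-0.147, 0.989, -0.0], [0.001, 0.0, -1.0]]
contact_force: [-0.1, 1.1, -0.3]
finger_gap: 0.085
finger_force: 0.0
```

Request:
jog_arm --commands '[[[0,0,0],-0.3],[[0,0,0],-0.6],[[0,0,0],-0.95],[[0,0,0],-0.95],[[0,0,0],-0.95]]'

```text
time: 2.02
eef_pos: [0.4968, 0.3239, 0.2424]
eef_rot: [[-0.801, -0.599, 0.0], [-0.599, 0.801, 0.0], [-0.0, 0.0, -1.0]]
contact_force: [-0.3, 0.7, 0.3]
finger_gap: 0.0855
finger_force: 0.0
```

```bash
cat > meas.py <<'E'
from h import *
def meas(c,verbose=1):
    P=cloud(c); hsv=cv2.cvtColor(c["frame"],cv2.COLOR_RGB2HSV).astype(int); H,S,V=hsv[...,0],hsv[...,1],hsv[...,2]
    Z=P[...,2]
    for n,m in(("orange",(H<18)&(S>150)&(V>90)),("blue",(H>100)&(H<130)&(S>110))):
        m=m&(Z>.05)&(np.hypot(P[...,0]-.49,P[...,1]-.3)<.35)
        if m.sum()<30: print(n,"none");continue
        zt=np.percentile(Z[m],95); q=P[m&(np.abs(Z-zt)<.004)][:,:2]
        r=cv2.minAreaRect((q*1000).astype(np.float32)); w,e=np.linalg.eigh(np.cov(q.T)); 
        print(n,m.sum(),len(q),"ztop %.4f"%zt,"mean",q.mean(0).round(4),"rect",np.round(r[0],1),np.round(r[1],1),"ang %.1f"%np.degrees(np.arctan2(e[1,1],e[0,1])))
    return P,hsv
E
python3 - <<'E'
from meas import *
s=read_state();print(s["time"],s["eef_pos"].round(4),s["eef_rot"].round(3).tolist(),s["joints"].round(3))
c=get("wrist");P,hsv=meas(c);save(c,"c.png");np.savez("wrist.npz",**{k:c[k] for k in("frame","z_map","c2w","f","cx","cy")})
m=(hsv[...,1]<60)&(hsv[...,2]>110)&(abs(P[...,2]-.08)<.004)
q=(P[m][:,:2]).astype(np.float32);print(len(q),np.median(P[m][:,2]),cv2.minEnclosingCircle(q))
c=get("top");meas(c)
E
```

```text
2.025 [0.4968 0.3239 0.2424] [[-0.801, -0.599, 0.0], [-0.599, 0.801, 0.0], [-0.0, 0.0, -1.0]] [ 0.432  0.244  1.495  0.     1.402 -1.781]
orange 1557 707 ztop 0.1228 mean [0.5    0.3223] rect [501.4 323.1] [53.1 11.6] ang -149.4
blue 2403 85 ztop 0.3139 mean [0.4869 0.314 ] rect [487.1 315.5] [ 11.2 121.2] ang 128.0
18000 0.07951345694804426 ((0.5072596073150635, 0.3333984315395355), 0.10987837612628937)
orange 229 70 ztop 1.2868 mean [0.3326 0.0914] rect [332.6  91.4] [0. 0.] ang -158.6
blue 382 15 ztop 0.2517 mean [0.6828 0.2684] rect [680.7 277.1] [  1.8 339. ] ang 105.2
```

View pics/c.png

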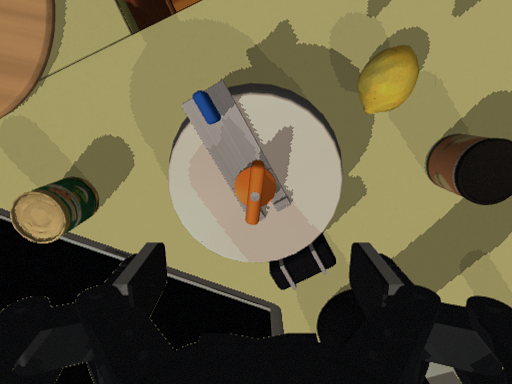

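The wrist view shows the nut bar at (255,193), the tab at (206,107), the plate between them and the microwave's edge at lower left. Next I'll refine the nut and tab positions and check clearance to the microwave.

```bash
cat > meas2.py <<'E'
from h import *
from scipy.optimize import least_squares
def edge_circle(P,hsv,z0,R,c0):
    m=((hsv[...,1]<90)&(hsv[...,2]>90)&(abs(P[...,2]-z0)<.006)).astype(np.uint8)
    q=P[m>0][:,:2]; d=q-c0; a=np.arctan2(d[:,1],d[:,0]); r=np.hypot(*d.T)
    E=[]
    for k in np.linspace(-np.pi,np.pi,73)[:-1]:
        s=(abs(a-k)<.05)&(r<R+.02)
        if s.sum()>3: i=np.where(s)[0][np.argmax(r[s])]; E.append(q[i])
    E=np.array(E); f=least_squares(lambda p:np.hypot(*(E-p[:2]).T)-p[2],[*c0,R],loss="soft_l1",f_scale=.001)
    return f.x,np.median(abs(f.fun))
E
python3 - <<'E'
from meas2 import *
for n in("wrist","top"):
    c=dict(np.load(n+".npz")); P=cloud(c); hsv=cv2.cvtColor(c["frame"],cv2.COLOR_RGB2HSV).astype(int);H,S,V=hsv[...,0],hsv[...,1],hsv[...,2];Z=P[...,2]
    print(n,"stone",edge_circle(P,hsv,.08,.086,np.array([.499,.323])))
    D=np.hypot(P[...,0]-.5,P[...,1]-.323)
    for nm,m in(("nut",(H<18)&(S>150)&(Z>.114)&(Z<.14)&(D<.05)),("tab",(H>100)&(H<130)&(S>110)&(Z>.106)&(Z<.125)&(D<.12))):
        q=P[m];r=cv2.minAreaRect((q[:,:2]*1000).astype(np.float32));print(nm,len(q),np.median(q[:,2]).round(4),q.mean(0).round(4),np.round(r[0],1),np.round(r[1],1),round(r[2],1))
    m=(Z>.1)&(Z<.6)&(D>.1)&(D<.35)&(V<60) if n=="top" else (Z>.1)&(Z<.22)&(D>.1)&(c["z_map"]>.2)
    if m.any():
        i=np.argsort(D[m])[:200:40]; print("near obst",D[m][i].round(3),P[m][i].round(3).tolist())
# board
c=dict(np.load("top.npz"));P=cloud(c);m=(abs(P[...,2]-.016)<.004)&(np.hypot(P[...,0]-.558,P[...,1]+.08)<.149+.01)
hsv=cv2.cvtColor(c["frame"],cv2.COLOR_RGB2HSV).astype(int);m&=(hsv[...,0]<18)&(hsv[...,1]>80)
q=P[m];print("board",q.mean(0),q.min(0),q.max(0))
E
```

```text
wrist stone (array([0.50143886, 0.32308428, 0.08540177]), np.float64(0.00034131602144670675))
nut 753 0.1217 [0.4994 0.322  0.1214] [501.2 323.1] [53.5 12. ] 30.5
tab 419 0.1137 [0.4674 0.2483 0.1133] [467.9 248.2] [26.9  9.7] 66.0
near obst [0.162 0.163 0.163 0.163 0.164] [[0.657, 0.361, 0.121], [0.659, 0.361, 0.103], [0.66, 0.356, 0.128], [0.657, 0.367, 0.107], [0.66, 0.359, 0.104]]
top stone (array([0.49996825, 0.3235966 , 0.08480556]), np.float64(0.0006754034878136903))
nut 62 0.1216 [0.4991 0.3229 0.1218] [499.9 323.6] [52.3 12.1] 31.1
tab 25 0.1139 [0.4659 0.2475 0.1137] [466.3 247.8] [26.1  8.9] 70.3
near obst [0.158 0.162 0.162 0.162 0.163] [[0.653, 0.361, 0.274], [0.657, 0.362, 0.122], [0.652, 0.38, 0.231], [0.653, 0.379, 0.168], [0.642, 0.402, 0.27]]
board [ 0.55826736 -0.07767747  0.01651552] [ 0.41261936 -0.22170326  0.01200465] [0.70516431 0.06701499 0.0199997 ]
```

Request:
jog_arm --commands '[[[-0.006,-0.006,0.04],0.2],[[-0.006,-0.006,0.09],0.2],[[-0.006,-0.006,0.14],0.2],[[-0.006,-0.006,0.19],0.2],[[-0.006,-0.006,0.23],0.2],[[-0.006,-0.006,0.255],0.2],[[-0.006,-0.006,0.267],0.2],[[-0.006,-0.006,0.267],0.2],[[-0.006,-0.006,0.267],0.2]]' --grip 45 --newtons 70

```text
time: 3.25
eef_pos: [0.5023, 0.3231, 0.1098]
eef_rot: [[-0.859, -0.513, 0.002], [-0.513, 0.859, 0.001], [-0.002, -0.0, -1.0]]
contact_force: [-0.7, 0.3, -0.4]
finger_gap: 0.0451
finger_force: 0.0
```

Request:
jog_arm --commands '[[[0,0,0],0],[[0,0,0],0],[[0,0,0],0],[[0,0,0],0],[[0,0,0],0],[[0,0,0],0]]' --grip 5 --newtons 70

```text
time: 4.0
eef_pos: [0.5015, 0.3236, 0.1095]
eef_rot: [[-0.858, -0.513, 0.0], [-0.513, 0.858, 0.002], [-0.001, 0.001, -1.0]]
contact_force: [-3.8, 4.4, 5.2]
finger_gap: 0.0104
finger_force: 71.0
```

```bash
cat > st.py <<'E'
from bench import read_state
import numpy as np
s=read_state();R=s["eef_rot"]
print(round(s["time"],2),s["eef_pos"].round(4),"yaw_y %.2f"%np.degrees(np.arctan2(R[1,1],R[0,1])),"F",s["contact_force"].round(2),"M",s["ft_torque"].round(3),"gap",s["finger_gap"],s["finger_force"],"tau6",s["tau"].round(2),"q",s["joints"].round(3))
E
python3 st.py
```

```text
4.0 [0.5015 0.3236 0.1095] yaw_y 120.85 F [-3.83  4.38  5.24] M [ 0.63   0.608 -0.128] gap 0.010413931304048106 71.03982210159302 tau6 [ -2.89 -39.5  -24.31  -1.4   -0.49  -0.1 ] q [ 0.427  0.388  1.602  0.002  1.151 -1.682]
```

Request:
jog_arm --commands '[[[0,0.002,0],0.05],[[0,0.002,-0.0005],0.15],[[0,0.002,-0.001],0.3],[[0,0.002,-0.0012],0.4],[[0,0.002,-0.0015],0.5],[[0,0.002,-0.0015],0.5]]'

```text
time: 4.75
eef_pos: [0.5013, 0.3238, 0.1101]
eef_rot: [[-0.962, -0.275, 0.001], [-0.275, 0.962, 0.0], [-0.001, -0.0, -1.0]]
contact_force: [-3.6, 1.5, 5.7]
finger_gap: 0.0103
finger_force: 71.1
```

```bash
python3 st.py
```

```text
4.75 [0.5013 0.3238 0.1101] yaw_y 105.94 F [-3.6   1.46  5.67] M [0.329 0.42  0.185] gap 0.010343714115513946 71.07229471206665 tau6 [ -1.98 -39.52 -24.21  -0.72  -0.42   0.27] q [ 0.429  0.388  1.601 -0.     1.152 -1.42 ]
```

Request:
jog_arm --commands '[[[0.001,0,-0.0003],0.12],[[0.001,0,-0.0006],0.24],[[0.001,0,-0.0009],0.36],[[0.001,0,-0.0012],0.48],[[0.001,0,-0.0016],0.6],[[0.001,0,-0.002],0.72],[[0.001,0,-0.0022],0.84],[[0.001,0,-0.0025],1],[[0.001,0,-0.0025],1]]'

```text
time: 5.88
eef_pos: [0.5012, 0.324, 0.1114]
eef_rot: [[-0.97, 0.243, 0.002], [0.243, 0.97, 0.001], [-0.001, 0.002, -1.0]]
contact_force: [-1.1, 3.4, 4.4]
finger_gap: 0.0108
finger_force: 71.0
```

```bash
python3 st.py
```

```text
5.88 [0.5012 0.324  0.1114] yaw_y 75.96 F [-1.12  3.44  4.35] M [0.521 0.278 0.135] gap 0.010814814352292828 70.99457859992981 tau6 [ -2.25 -39.47 -23.5   -0.98   0.05   0.27] q [ 0.429  0.385  1.602  0.     1.153 -0.897]
```

Request:
jog_arm --commands '[[[0,0,-0.0003],0.12],[[0,0,-0.0006],0.24],[[0,0,-0.0009],0.36],[[0,0,-0.0012],0.48],[[0,0,-0.0016],0.6],[[0,0,-0.002],0.72],[[0,0,-0.0022],0.84],[[0,0,-0.0025],1],[[0,0,-0.0025],1]]'

```text
time: 7.0
eef_pos: [0.5012, 0.3243, 0.1127]
eef_rot: [[-0.719, 0.695, 0.002], [0.695, 0.719, 0.002], [-0.0, 0.002, -1.0]]
contact_force: [-0.1, 4.5, 3.9]
finger_gap: 0.0108
finger_force: 71.0
```

```bash
python3 st.py
```

```text
7.0 [0.5012 0.3243 0.1127] yaw_y 45.99 F [-0.09  4.49  3.92] M [0.804 0.168 0.12 ] gap 0.010764819626007172 71.01362943649292 tau6 [ -2.79 -39.23 -22.93  -1.31   0.33   0.28] q [ 4.290e-01  3.840e-01  1.601e+00  1.000e-03  1.155e+00 -3.740e-01]
```

Request:
jog_arm --commands '[[[0.0014,0.0014,-0.0003],0.1],[[0.0014,0.0014,-0.0006],0.2],[[0.0014,0.0014,-0.0009],0.33],[[0.0014,0.0014,-0.0009],0.33]]'

```text
time: 7.5
eef_pos: [0.5013, 0.3245, 0.1131]
eef_rot: [[-0.589, 0.808, 0.002], [0.808, 0.589, 0.0], [-0.001, 0.001, -1.0]]
contact_force: [-0.2, 2.6, 5.3]
finger_gap: 0.0108
finger_force: 71.1
```

```bash
python3 st.py
```

```text
7.5 [0.5013 0.3245 0.1131] yaw_y 36.09 F [-0.25  2.61  5.27] M [0.458 0.165 0.14 ] gap 0.010803457106218306 71.09763264656067 tau6 [ -1.78 -39.07 -23.16  -0.76   0.1    0.26] q [ 4.300e-01  3.840e-01  1.599e+00 -1.000e-03  1.157e+00 -2.000e-01]
```

Request:
jog_arm --commands '[[[0,0,-0.0003],0.1],[[0,0,-0.0005],0.17],[[0,0,-0.0005],0.17]]'

```text
time: 7.88
eef_pos: [0.5013, 0.3245, 0.1133]
eef_rot: [[-0.515, 0.857, 0.002], [0.857, 0.515, 0.0], [-0.001, 0.002, -1.0]]
contact_force: [0.0, 3.2, 6.0]
finger_gap: 0.0106
finger_force: 71.1
```

```bash
python3 st.py
```

```text
7.88 [0.5013 0.3245 0.1133] yaw_y 31.01 F [0.05 3.22 5.95] M [0.529 0.167 0.292] gap 0.010628240616897208 71.06087923049927 tau6 [ -1.87 -39.18 -23.17  -0.77   0.16   0.27] q [ 4.300e-01  3.840e-01  1.599e+00 -1.000e-03  1.157e+00 -1.110e-01]
```

Request:
jog_arm --commands '[[[0,0,-0.0003],0.1],[[0,0,-0.0005],0.17],[[0,0,-0.0005],0.17]]'

```text
time: 8.25
eef_pos: [0.5014, 0.3245, 0.1135]
eef_rot: [[-0.437, 0.9, 0.002], [0.9, 0.437, 0.0], [-0.001, 0.002, -1.0]]
contact_force: [-1.3, 4.3, 4.8]
finger_gap: 0.0106
finger_force: 71.0
```

```bash
python3 st.py
```

```text
8.25 [0.5014 0.3245 0.1135] yaw_y 25.91 F [-1.31  4.28  4.77] M [0.464 0.15  0.247] gap 0.010634934457403787 71.0281240940094 tau6 [ -1.87 -39.28 -23.17  -0.78   0.21   0.27] q [ 4.300e-01  3.830e-01  1.599e+00 -1.000e-03  1.157e+00 -2.200e-02]
```

Request:
jog_arm --commands '[[[0,0,-0.0003],0.1],[[0,0,-0.0005],0.17],[[0,0,-0.0005],0.17]]'

```text
time: 8.62
eef_pos: [0.5014, 0.3245, 0.1137]
eef_rot: [[-0.354, 0.935, 0.002], [0.935, 0.354, 0.0], [-0.0, 0.002, -1.0]]
contact_force: [-0.3, 2.7, 5.4]
finger_gap: 0.0107
finger_force: 71.0
```

```bash
python3 st.py
```

```text
8.62 [0.5014 0.3245 0.1137] yaw_y 20.73 F [-0.31  2.66  5.35] M [0.548 0.033 0.18 ] gap 0.010715077016805023 71.02160811424255 tau6 [ -1.73 -39.19 -22.89  -0.74   0.36   0.27] q [ 0.43   0.383  1.599 -0.     1.158  0.068]
```

Request:
jog_arm --commands '[[[0,0,-0.0003],0.1],[[0,0,-0.0005],0.17],[[0,0,-0.0005],0.17]]'

```text
time: 9.0
eef_pos: [0.5014, 0.3245, 0.1139]
eef_rot: [[-0.268, 0.963, 0.002], [0.963, 0.268, 0.0], [-0.0, 0.002, -1.0]]
contact_force: [1.0, 3.7, 5.4]
finger_gap: 0.0106
finger_force: 71.0
```

```bash
python3 st.py
```

```text
9.0 [0.5014 0.3245 0.1139] yaw_y 15.57 F [0.97 3.74 5.43] M [ 0.591 -0.035  0.274] gap 0.010626742232697542 71.01515650749207 tau6 [ -1.56 -39.1  -22.54  -0.68   0.56   0.28] q [ 0.43   0.383  1.599 -0.     1.158  0.158]
```

Request:
jog_arm --commands '[[[0,0,-0.0003],0.1],[[0,0,-0.0005],0.17],[[0,0,-0.0005],0.17]]'

```text
time: 9.38
eef_pos: [0.5014, 0.3246, 0.1142]
eef_rot: [[-0.182, 0.983, 0.002], [0.983, 0.182, 0.001], [0.0, 0.002, -1.0]]
contact_force: [1.9, 3.3, 4.7]
finger_gap: 0.0103
finger_force: 71.0
```

```bash
python3 st.py
```

```text
9.38 [0.5014 0.3246 0.1142] yaw_y 10.47 F [1.87 3.27 4.7 ] M [ 0.557 -0.314  0.237] gap 0.010260672450900283 71.02190494537354 tau6 [ -1.23 -38.92 -21.92  -0.57   0.9    0.28] q [ 0.43   0.383  1.599 -0.     1.158  0.247]
```

Request:
jog_arm --commands '[[[0.001,0.001,-0.0003],0.1],[[0.001,0.001,-0.0005],0.17],[[0.001,0.001,-0.0005],0.17]]'

```text
time: 9.75
eef_pos: [0.5014, 0.3247, 0.1142]
eef_rot: [[-0.097, 0.995, 0.001], [0.995, 0.097, -0.001], [-0.001, 0.001, -1.0]]
contact_force: [0.6, 1.1, 5.1]
finger_gap: 0.0104
finger_force: 74.3
```

```bash
python3 st.py
```

```text
9.75 [0.5014 0.3247 0.1142] yaw_y 5.57 F [0.58 1.08 5.09] M [ 0.474 -0.163  1.243] gap 0.010364475103980426 74.25320148468018 tau6 [-1.870e+00 -3.891e+01 -2.234e+01  2.000e-02  6.300e-01  1.270e+00] q [ 0.431  0.384  1.597 -0.002  1.16   0.334]
```

Request:
jog_arm --commands '[[[0,0,-0.0003],0.1],[[0,0,-0.0005],0.17],[[0,0,-0.0005],0.17]]'

```text
time: 10.12
eef_pos: [0.5011, 0.3242, 0.1142]
eef_rot: [[-0.008, 1.0, 0.0], [1.0, 0.008, -0.002], [-0.002, 0.0, -1.0]]
contact_force: [0.5, 1.6, 5.2]
finger_gap: 0.0106
finger_force: 72.6
```

```bash
python3 st.py
```

```text
10.12 [0.5011 0.3242 0.1142] yaw_y 0.45 F [0.54 1.64 5.2 ] M [ 0.188 -0.097  1.092] gap 0.010562401922294639 72.58311867713928 tau6 [ -1.25 -38.97 -22.87   0.17   0.31   1.06] q [ 0.431  0.383  1.598 -0.002  1.161  0.424]
```

The stop was reached: torque climbed to about 1.2 N·m, and the last few degrees were pushed against it. I'm releasing the nut, rising and checking for any twist.

Request:
jog_arm --commands '[[[0,0,0],0],[[0,0,0],0],[[0,0,0],0],[[0,0,-0.02],0],[[0,0,-0.08],0],[[0,0,-0.16],0],[[0,0,-0.24],0],[[0,0,-0.26],0],[[0,0,-0.26],0],[[0,0,-0.26],0]]' --grip 45

```text
time: 11.38
eef_pos: [0.4998, 0.3245, 0.2421]
eef_rot: [[-0.004, 1.0, -0.003], [1.0, 0.004, -0.002], [-0.002, -0.003, -1.0]]
contact_force: [-0.8, -0.1, 0.4]
finger_gap: 0.0451
finger_force: 0.0
```

```bash
cat > look.py <<'E'
from meas2 import *
import sys
c=get("wrist"); np.savez("wrist2.npz",**{k:c[k] for k in("frame","z_map","c2w","f","cx","cy")}); save(c,sys.argv[1])
def run(c):
    P=cloud(c); hsv=cv2.cvtColor(c["frame"],cv2.COLOR_RGB2HSV).astype(int);H,S,V=hsv[...,0],hsv[...,1],hsv[...,2];Z=P[...,2]
    print("stone",edge_circle(P,hsv,.08,.086,np.array([.501,.323])))
    D=np.hypot(P[...,0]-.5,P[...,1]-.323)
    g=(V<60)&(Z>.075)&(Z<.09)&(D>.09)&(D<.15)&(P[...,1]>.36); print("guide",g.sum(),P[g].mean(0),cv2.minAreaRect((P[g][:,:2]*1000).astype(np.float32)))
    for nm,m in(("nut",(H<18)&(S>150)&(Z>.114)&(Z<.14)&(D<.05)),("tab",(H>100)&(H<130)&(S>110)&(Z>.106)&(Z<.125)&(D<.12)),("tabfull",(H>100)&(H<130)&(S>110)&(Z>.08)&(Z<.125)&(D<.12))):
        q=P[m];r=cv2.minAreaRect((q[:,:2]*1000).astype(np.float32));print(nm,len(q),np.median(q[:,2]).round(4),q.mean(0).round(4),np.round(r[0],1),np.round(r[1],1),round(r[2],1))
run(c); print("before"); run(dict(np.load("wrist.npz")))
E
python3 st.py; python3 look.py d.png
```

```text
11.38 [0.4998 0.3245 0.2421] yaw_y 0.26 F [-0.76 -0.09  0.39] M [ 0.009 -0.057  0.015] gap 0.045078818169254305 0.0 tau6 [ 1.000e-02 -4.137e+01 -3.002e+01 -0.000e+00 -1.000e-02  0.000e+00] q [ 0.431  0.253  1.485 -0.     1.407  0.426]
stone (array([0.50106792, 0.32356376, 0.08530788]), np.float64(0.00033248854257941773))
guide 2192 [0.55120238 0.41325483 0.0808071 ] ((552.5957641601562, 412.9747009277344), (29.568618774414062, 69.50088500976562), 59.54428482055664)
nut 790 0.1265 [0.5009 0.3261 0.1262] [500.9 323.9] [12.  53.2] 4.2
tab 230 0.1136 [0.4628 0.2559 0.1131] [460.5 252.3] [27.2  9.8] 61.6
tabfull 335 0.1127 [0.4671 0.2649 0.1075] [497.2 339.6] [212.7  55.6] 56.4
before
stone (array([0.50142768, 0.32308078, 0.08544699]), np.float64(0.0003717399828692333))
guide 1424 [0.54170412 0.41584319 0.08039944] ((543.1931762695312, 417.05267333984375), (30.093643188476562, 68.20531463623047), 66.07511138916016)
nut 753 0.1217 [0.4994 0.322  0.1214] [501.2 323.1] [53.5 12. ] 30.5
tab 419 0.1137 [0.4674 0.2483 0.1133] [467.9 248.2] [26.9  9.7] 66.0
tabfull 517 0.1134 [0.4703 0.2564 0.1097] [517.1 330.5] [213.   64.3] 72.5
```

View pics/d.png

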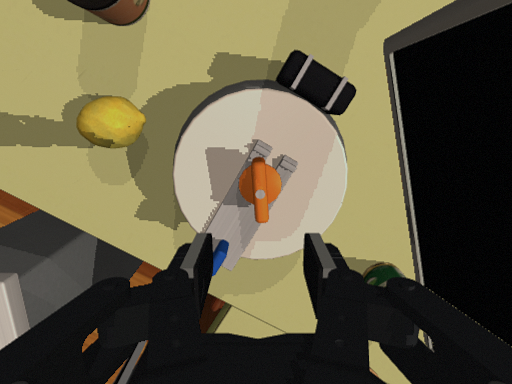

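The picture shows the nut at (260,190), loose. The sharpener has twisted about 6° (roughly 9 mm at the rim), which is still inside the 12 mm limit, so from here I'll pull strictly along the plate's axis. Moving to the tab.

Request:
jog_arm --commands '[[[-0.05,-0.03,0],0.3],[[-0.1,-0.06,0],0.6],[[-0.144,-0.079,0],0.993],[[-0.144,-0.079,0.06],0.993],[[-0.144,-0.079,0.12],0.993],[[-0.144,-0.079,0.18],0.993],[[-0.144,-0.079,0.18],0.993],[[-0.144,-0.079,0.18],0.993]]' --grip 50 --newtons 40

```text
time: 12.42
eef_pos: [0.462, 0.2529, 0.1545]
eef_rot: [[0.493, 0.87, -0.0], [0.87, -0.493, -0.0], [-0.0, -0.0, -1.0]]
contact_force: [-0.3, 0.6, 0.4]
finger_gap: 0.0499
finger_force: 0.0
```

```bash
python3 st.py; python3 look.py e.png | head -5
```

```text
12.43 [0.462  0.2529 0.1545] yaw_y -29.54 F [-0.34  0.65  0.42] M [-0.018  0.009 -0.028] gap 0.04988817102977022 0.0 tau6 [ 1.000e-02 -3.410e+01 -2.548e+01 -0.000e+00  7.000e-02  0.000e+00] q [ 0.336  0.196  1.748 -0.     1.198  0.852]
stone (array([0.49369888, 0.31047136, 0.0795115 ]), np.float64(0.006996894872800766))
guide 0 [nan nan nan] ((0.0, 0.0), (0.0, 0.0), 0.0)
nut 2436 0.1265 [0.5011 0.324  0.1263] [501.2 323.1] [12.  52.9] 4.2
tab 704 0.1138 [0.4614 0.2529 0.1134] [460.8 251.8] [26.8  9.2] 60.4
tabfull 808 0.1137 [0.4622 0.2542 0.1115] [460.9 251.9] [27.   9.3] 60.2look.py:8: RuntimeWarning: Mean of empty slice.
  g=(V<60)&(Z>.075)&(Z<.09)&(D>.09)&(D<.15)&(P[...,1]>.36); print("guide",g.sum(),P[g].mean(0),cv2.minAreaRect((P[g][:,:2]*1000).astype(np.float32)))
  ret = um.true_divide(
```

View pics/e.png

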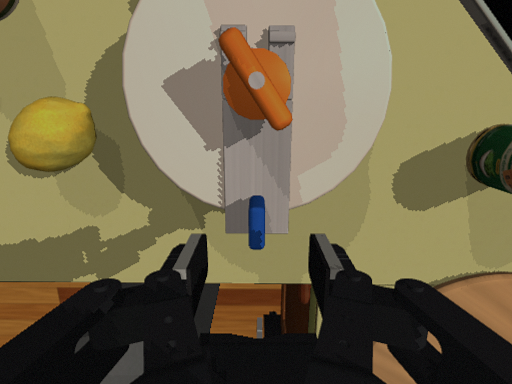

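The tab is at (257,222), centred between the fingers and aligned with them. Descending and gripping it.

Request:
jog_arm --commands '[[[-0.003,-0.001,0.03],0],[[-0.003,-0.001,0.07],0],[[-0.003,-0.001,0.095],0],[[-0.003,-0.001,0.105],0],[[-0.003,-0.001,0.105],0]]'

```text
time: 13.1
eef_pos: [0.4606, 0.2518, 0.1016]
eef_rot: [[0.493, 0.87, -0.0], [0.87, -0.493, -0.0], [-0.0, -0.0, -1.0]]
contact_force: [0.1, -0.4, 0.3]
finger_gap: 0.0501
finger_force: 0.0
```

Request:
jog_arm --commands '[[[0,0,0],0],[[0,0,0],0],[[0,0,0],0],[[0,0,0],0],[[0,0,0],0],[[0,0,0],0]]' --grip 3 --newtons 40

```text
time: 13.85
eef_pos: [0.4612, 0.252, 0.1024]
eef_rot: [[0.493, 0.87, 0.001], [0.87, -0.493, 0.0], [0.001, 0.001, -1.0]]
contact_force: [-0.3, -0.4, 5.0]
finger_gap: 0.0092
finger_force: 41.1
```

```bash
python3 st.py
```

```text
13.85 [0.4612 0.252  0.1024] yaw_y -29.54 F [-0.3  -0.44  4.96] M [-0.018  0.118  0.038] gap 0.009153653502362519 41.12581193447113 tau6 [ 8.000e-02 -3.341e+01 -2.272e+01  4.000e-02 -1.800e-01  1.000e-02] q [ 0.335  0.264  1.788 -0.     1.089  0.851]
```

Request:
jog_arm --commands '[[[0,0,-0.001],0],[[0,0,-0.002],0],[[-0.003,0,-0.002],0],[[-0.008,0,-0.002],0],[[-0.014,0,-0.002],0],[[-0.02,0,-0.002],0],[[-0.02,0,-0.002],0]]'

```text
time: 14.72
eef_pos: [0.4551, 0.2426, 0.1025]
eef_rot: [[0.493, 0.87, -0.001], [0.87, -0.493, -0.001], [-0.001, -0.001, -1.0]]
contact_force: [-0.9, -0.5, 1.5]
finger_gap: 0.0092
finger_force: 40.5
```

```bash
python3 st.py
```

```text
14.72 [0.4551 0.2426 0.1025] yaw_y -29.55 F [-0.88 -0.52  1.47] M [-0.031  0.005 -0.001] gap 0.00916140382359742 40.530908703804016 tau6 [ 1.700e-01 -3.503e+01 -2.451e+01  8.000e-02 -1.100e-01 -1.000e-02] q [ 0.322  0.246  1.81  -0.     1.086  0.838]
```

Request:
jog_arm --commands '[[[-0.008,0,0],0],[[-0.016,0,0],0],[[-0.024,0,0],0],[[-0.032,0,0],0],[[-0.04,0,0],0],[[-0.04,0,0],0]]'

```text
time: 15.48
eef_pos: [0.4456, 0.2254, 0.1027]
eef_rot: [[0.493, 0.87, -0.0], [0.87, -0.493, -0.0], [-0.0, -0.0, -1.0]]
contact_force: [0.0, 0.5, -0.9]
finger_gap: 0.0091
finger_force: 40.3
```

```bash
python3 st.py
```

```text
15.47 [0.4456 0.2254 0.1027] yaw_y -29.56 F [ 0.04  0.49 -0.95] M [-0.011  0.082  0.027] gap 0.009087565472380956 40.314706563949585 tau6 [-5.000e-02 -3.409e+01 -2.448e+01  1.000e-02 -1.000e-02 -1.000e-02] q [ 0.295  0.214  1.851 -0.     1.077  0.811]
```

Request:
jog_arm --commands '[[[-0.01,0,0],0],[[-0.02,0,0],0],[[-0.032,0,0],0],[[-0.044,0,0],0],[[-0.056,0,0],0],[[-0.068,0,0],0],[[-0.08,0,0],0],[[-0.095,0,0],0],[[-0.095,0,0],0]]'

```text
time: 16.6
eef_pos: [0.4221, 0.1839, 0.1027]
eef_rot: [[0.494, 0.87, -0.0], [0.87, -0.494, -0.0], [-0.0, -0.0, -1.0]]
contact_force: [1.0, 0.3, -1.4]
finger_gap: 0.0095
finger_force: 40.3
```

```bash
python3 st.py; python3 - <<'E'
from h import *
c=get("wrist"); save(c,"f.png")
E
```

```text
16.6 [0.4221 0.1839 0.1027] yaw_y -29.57 F [ 1.02  0.32 -1.42] M [-0.019 -0.021  0.053] gap 0.00948510701098424 40.295294523239136 tau6 [-1.100e-01 -3.050e+01 -2.415e+01 -1.000e-02  2.000e-02 -2.000e-02] q [ 0.223  0.137  1.943 -0.     1.062  0.739]
```

View pics/f.png

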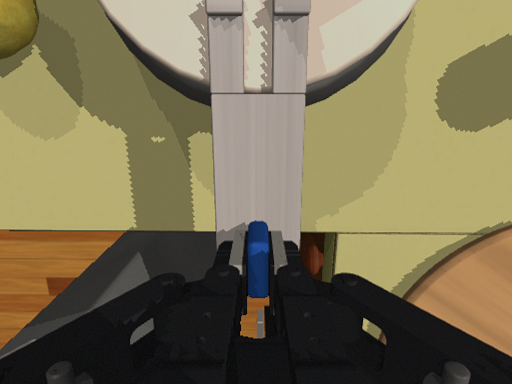

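The plate is fully clear of the nut: its prong ends, at the top of the frame around (240,5), are well away from the flange. Lifting it and carrying it to the board.

Request:
jog_arm --commands '[[[0,0,-0.02],0],[[0,0,-0.06],0],[[0,0,-0.1],0],[[-0.03,0.03,-0.12],0],[[-0.09,0.1,-0.12],0],[[-0.15,0.175,-0.12],0],[[-0.21,0.25,-0.12],0],[[-0.27,0.32,-0.12],0],[[-0.33,0.39,-0.12],0],[[-0.38,0.45,-0.12],0],[[-0.41,0.485,-0.12],0],[[-0.42,0.496,-0.12],0],[[-0.42,0.496,-0.12],0],[[-0.42,0.496,-0.12],0]]'

```text
time: 18.4
eef_pos: [0.5342, -0.1192, 0.1626]
eef_rot: [[0.492, 0.871, -0.001], [0.871, -0.492, 0.001], [0.0, -0.001, -1.0]]
contact_force: [-1.0, 0.6, -0.7]
finger_gap: 0.009
finger_force: 40.3
```

```bash
python3 st.py; python3 - <<'E'
from h import *
c=get("top"); P=cloud(c);hsv=cv2.cvtColor(c["frame"],cv2.COLOR_RGB2HSV).astype(int)
m=(abs(P[...,2]-.016)<.004)&(np.hypot(P[...,0]-.558,P[...,1]+.08)<.16)&(hsv[...,0]<18)&(hsv[...,1]>80)
q=P[m];print("board",q.min(0),q.max(0))
c=get("wrist");P=cloud(c);hsv=cv2.cvtColor(c["frame"],cv2.COLOR_RGB2HSV).astype(int);s=read_state()
L=(P-s["eef_pos"])@s["eef_rot"]
m=(hsv[...,1]<70)&(hsv[...,2]>70)&(L[...,2]>.005)&(L[...,2]<.035)&(abs(L[...,1])<.025)&(L[...,0]>.02)&(L[...,0]<.13)
q=L[m];A=np.c_[q[:,:2],np.ones(len(q))];print("plate plane in tool (z=ax+by+c)",len(q),np.linalg.lstsq(A,q[:,2],rcond=None)[0],q.min(0),q.max(0))
b=(abs(P[...,2]-.016)<.006)&(hsv[...,0]<18)&(hsv[...,1]>80);print("board z wrist",b.sum(),np.median(P[b][:,2]))
E
```

```text
18.4 [ 0.5342 -0.1192  0.1626] yaw_y -29.46 F [-1.    0.63 -0.67] M [-0.022  0.008  0.014] gap 0.008990239754147965 40.290125012397766 tau6 [-2.900e-01 -3.734e+01 -2.745e+01  1.000e-02 -2.000e-02  0.000e+00] q [-0.378  0.228  1.69   0.     1.225  0.136]
board [ 0.41247874 -0.22098052  0.01201336] [0.70494464 0.06999528 0.01999919]
plate plane in tool (z=ax+by+c) 16462 [-0.012199    0.00096053  0.01851669] [ 0.02000087 -0.02201199  0.01183355] [0.11180774 0.02209194 0.02087974]
board z wrist 55219 0.016187891801496546
```

Request:
jog_arm --commands '[[[0,0,0.03],0],[[0,0,0.07],0],[[0,0,0.11],0],[[0,0,0.15],0],[[0,0,0.19],0],[[0,0,0.22],0],[[0,0,0.235],0],[[0,0,0.239],0],[[0,0,0.243],0],[[0,0,0.243],0]]'

```text
time: 19.75
eef_pos: [0.5351, -0.1208, 0.0418]
eef_rot: [[0.493, 0.87, 0.001], [0.87, -0.493, -0.0], [0.0, 0.001, -1.0]]
contact_force: [-0.3, 0.0, -1.2]
finger_gap: 0.0092
finger_force: 40.3
```

```bash
python3 st.py
```

```text
19.75 [ 0.5351 -0.1208  0.0418] yaw_y -29.54 F [-0.3   0.02 -1.22] M [-0.058 -0.018 -0.009] gap 0.009247586145374551 40.33613383769989 tau6 [-1.000e-02 -4.000e+01 -2.264e+01  3.000e-02 -2.000e-02  0.000e+00] q [-0.38   0.401  1.757 -0.     0.983  0.136]
```

Request:
jog_arm --commands '[[[0,0,0.0015],0],[[0,0,0.003],0],[[0,0,0.003],0]]'

```text
time: 20.12
eef_pos: [0.5346, -0.1206, 0.0398]
eef_rot: [[0.493, 0.87, 0.0], [0.87, -0.493, -0.0], [-0.0, 0.0, -1.0]]
contact_force: [-0.6, -0.1, -1.1]
finger_gap: 0.0095
finger_force: 40.3
```

```bash
python3 st.py
```

```text
20.12 [ 0.5346 -0.1206  0.0398] yaw_y -29.53 F [-0.65 -0.12 -1.13] M [-0.005 -0.001 -0.007] gap 0.009506267198740448 40.33582806587219 tau6 [-0.000e+00 -4.022e+01 -2.264e+01  3.000e-02 -1.000e-02  0.000e+00] q [-0.38   0.404  1.758 -0.     0.98   0.136]
```

Request:
jog_arm --commands '[[[0,0,0.001],0],[[0,0,0.002],0],[[0,0,0.002],0]]'

```text
time: 20.5
eef_pos: [0.5347, -0.1206, 0.039]
eef_rot: [[0.493, 0.87, 0.0], [0.87, -0.493, -0.0], [-0.0, 0.0, -1.0]]
contact_force: [-1.9, -0.1, 1.9]
finger_gap: 0.0094
finger_force: 40.7
```

Request:
jog_arm --commands '[[[0,0,0.001],0],[[0,0,0.002],0],[[0,0,0.002],0]]'

```text
time: 20.88
eef_pos: [0.5347, -0.1206, 0.039]
eef_rot: [[0.493, 0.87, -0.0], [0.87, -0.493, -0.0], [-0.0, -0.0, -1.0]]
contact_force: [-3.9, 2.6, 7.8]
finger_gap: 0.0093
finger_force: 41.8
```

```bash
python3 st.py
```

```text
20.88 [ 0.5347 -0.1206  0.039 ] yaw_y -29.53 F [-3.85  2.56  7.84] M [0.17  0.601 0.014] gap 0.00928409240950695 41.82829141616821 tau6 [-7.000e-02 -3.571e+01 -2.167e+01  9.000e-02 -1.270e+00  1.000e-02] q [-0.38   0.405  1.758 -0.     0.979  0.136]
```

The plate is down on the board. Releasing and withdrawing straight up.

Request:
jog_arm --commands '[[[0,0,-0.001],0],[[0,0,-0.001],0],[[0,0,-0.001],0],[[0,0,-0.001],0],[[0,0,-0.02],0],[[0,0,-0.06],0],[[0,0,-0.12],0],[[0,0,-0.2],0],[[0,0,-0.25],0],[[0,0,-0.25],0],[[0,0,-0.25],0]]' --grip 45

```text
time: 22.25
eef_pos: [0.5339, -0.1203, 0.1619]
eef_rot: [[0.493, 0.87, -0.001], [0.87, -0.493, 0.001], [-0.0, -0.002, -1.0]]
contact_force: [-0.2, -0.1, -1.2]
finger_gap: 0.0451
finger_force: 0.0
```

```bash
python3 st.py; python3 - <<'E'
from h import *
c=get("wrist");P=cloud(c);hsv=cv2.cvtColor(c["frame"],cv2.COLOR_RGB2HSV).astype(int);s=read_state()
H,S,V=hsv[...,0],hsv[...,1],hsv[...,2]
D=np.hypot(P[...,0]-.558,P[...,1]+.078)
m=(S<70)&(V>70)&(P[...,2]>.017)&(P[...,2]<.03)&(D<.1);q=P[m]
A=np.c_[q[:,:2],np.ones(len(q))];print("plane",len(q),np.linalg.lstsq(A,q[:,2],rcond=None)[0],np.median(q[:,2]),cv2.minAreaRect((q[:,:2]*1000).astype(np.float32)))
save(c,"g.png"); t=get("top");save(t,"h.png")
E
```

```text
22.25 [ 0.5339 -0.1203  0.1619] yaw_y -29.54 F [-0.24 -0.13 -1.18] M [ 0.046 -0.039 -0.002] gap 0.04510078771714501 0.0 tau6 [ -0.   -38.07 -27.81   0.    -0.05  -0.  ] q [-0.38   0.229  1.69   0.     1.224  0.136]
plane 6667 [0.00253258 0.00585801 0.02039531] 0.021244648423277446 ((559.3976440429688, -77.61222076416016), (130.96231079101562, 43.9707145690918), 60.56305694580078)
```

View pics/h.png

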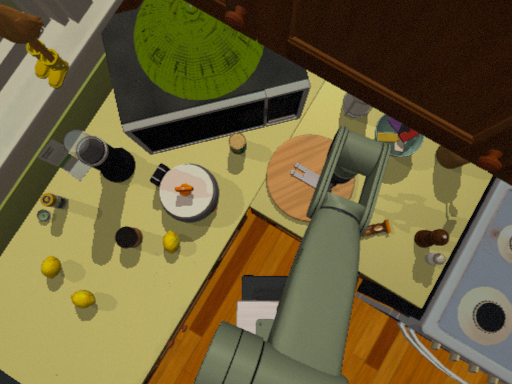

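The top view shows the plate on the board, with its prongs at (303,173). The wrist measurement puts its middle at (0.559, -0.078), lying flat. The sharpener at (188,192) and the other items are in place, and the robot is clear.

```bash
python3 -c "
from bench import hand_in
print(hand_in())"
```

```text
the job is handed in; nothing more can be done
None
```

I handed the job in: the nut is backed off to its stop and the plate lies flat, tab up, on the middle of the board. I pushed slightly past the nut's stop (about 1.2 N·m), which twisted the sharpener about 6°, or roughly 9 mm at the stone's rim against the 12 mm limit.

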